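# Put away the finished specimen and swap the other two between balance and microscope

### The job

The wooden bar on the cork mat is finished with: first put it away in the empty steel tray, lying lengthways in the middle of it. Then, using the cork mat as the resting place on the way, swap the other two specimens: the one on the balance goes to the middle of the microscope's stage and the one on the microscope to the middle of the balance pan, so that the mat is left empty. Keep every specimen the same way up, set it down rather than dropping it, and leave the two bars in the other trays where they lie.

Things in the scene. Friction and masses are not known exactly. Their poses are not given: they have to be found in the camera images.
- bar: the finished specimen: a light wooden bar, 90 (its x) x 28 (y) x 28 (z) mm, about 45 g, lying on the cork mat at the start; origin at the centre of its underside, z up
- block: square light wooden block with straight grain lines, 48 (x) x 48 (y) x 40 (z) mm, about 60 g; at the start it stands either on the balance pan or on the microscope stage (the disc is on the other); origin at the centre of its underside, z up
- disc: round slice of a branch with dark bark and growth rings, diameter 58 mm, 30 mm high, about 50 g, lying flat; at the start on the microscope stage or on the balance pan, whichever the block is not on; origin at the centre of its underside, z up
- balance: flat white laboratory balance, 200 x 150 mm, with a round steel pan of diameter 110 mm whose top is 46 mm above the bench and a control panel with display (39 mm high) on its -x side; fixed; origin on the bench under the middle of the pan, z up; the pan does not move
- microscope: stereo microscope on a white light base 160 mm wide, from 80 mm before (-x) to 155 mm behind (+x) the origin; round glass stage plate, diameter 95 mm, its top 46 mm above the bench; a column 130 mm behind the stage carries the head (200 to 370 mm up), swung away behind the column, so the stage is open from above; fixed; origin on the bench under the middle of the stage plate, z up
- cork: square cork mat, 120 x 120 mm, 10 mm thick, holding the bar at the start; fixed; origin on the bench under the middle of the mat
- tray: the empty one of three equal low steel trays, 116 (its x) x 76 (y) mm outside, walls 3 mm thick and 12 mm high, floor 3 mm thick; fixed; origin on the bench under the middle of the tray, x along its length
- bar_a: wooden bar like the finished one (90 x 28 x 28 mm, lying along its x), put away earlier in another tray, to be left alone; origin at the centre of its underside
- bar_b: wooden bar like the finished one (90 x 28 x 28 mm, lying along its x), put away earlier in the third tray, to be left alone; origin at the centre of its underside
Things that resemble listed ones, but are neither listed nor needed, are in the scene too. Leave any purple look-alike of the disc alone.

How it is judged:
On the way, in this order (a step that is already met when the one before it is completed fails the run):
1. the bar lies released in the middle of the empty tray, lengthways (horizontal distance between bar and tray below 0.014 m and z of bar in the frame of tray between -0.002 and 0.008 m and angle between bar's own z axis and vertical below 0.1 rad and linear speed of bar below 0.02 m/s and angle between the x axis of bar and the x axis of tray, either way round below 0.25 rad and contact force between the fingers and bar below 0.1 N), for 0.2 s.
2. then the block or the disc rests released on the cork mat (((horizontal distance between block and cork below 0.04 m and z of block in the frame of cork between 0.005 and 0.015 m and angle between block's own z axis and vertical below 0.1 rad and linear speed of block below 0.02 m/s and contact force between the fingers and block below 0.1 N) or (horizontal distance between disc and cork below 0.04 m and z of disc in the frame of cork between 0.005 and 0.015 m and angle between disc's own z axis and vertical below 0.1 rad and linear speed of disc below 0.02 m/s and contact force between the fingers and disc below 0.1 N))), for 0.2 s.
At the end, for the whole second after the job is handed in: the bar lies at rest flat in the tray that was empty, within 14 mm of its middle and 0.25 rad of lengthways; block and disc have changed places between pan and stage, each at rest, the same way up and within 15 mm of the middle; the other two bars are within 10 mm of where they were (horizontal distance between bar and tray below 0.014 m and z of bar in the frame of tray between -0.002 and 0.008 m and angle between bar's own z axis and vertical below 0.1 rad and linear speed of bar below 0.02 m/s and angle between the x axis of bar and the x axis of tray, either way round below 0.25 rad and ((horizontal distance between block and balance below 0.015 m and z of block in the frame of balance between 0.041 and 0.051 m and angle between each of block, disc's own z axis and vertical below 0.1 rad and linear speed of each of block, disc below 0.02 m/s and horizontal distance between disc and microscope below 0.015 m and z of disc in the frame of microscope between 0.041 and 0.051 m) or (horizontal distance between block and microscope below 0.015 m and z of block in the frame of microscope between 0.041 and 0.051 m and angle between each of block, disc's own z axis and vertical below 0.1 rad and linear speed of each of block, disc below 0.02 m/s and horizontal distance between disc and balance below 0.015 m and z of disc in the frame of balance between 0.041 and 0.051 m)) and distance of each of block, disc from where it was at the start of the episode above 0.1 m and distance of each of bar_a, bar_b from where it was at the start of the episode below 0.01 m); the robot touches nothing.
It fails at once if a specimen is dropped: it falls free from more than about 25 mm ((contact force between the fingers and bar below 0.1 N and linear speed of bar above 0.7 m/s) or (contact force between the fingers and block below 0.1 N and linear speed of block above 0.7 m/s) or (contact force between the fingers and disc below 0.1 N and linear speed of disc above 0.7 m/s)).
It fails at once if a bar put away earlier is moved by more than 10 mm (distance of any of bar_a, bar_b from where it was at the start of the episode above 0.01 m).
It also fails if it takes over 112 s, if anything falls off the work surface, if the arm or the gripper's body presses on something with over 40 N, if the wrist force passes 120 N, or if a joint passes its speed limit or range.

### The arm

A 6-joint arm with a two-finger parallel gripper is mounted at the origin on the work surface. World frame = base frame: x ahead of the robot, y to its left, z up, the work surface at z = 0. Lengths are in m, angles in rad, forces in N, time in s.
With the tool pointing down it reaches from about 0.35 to 0.85 m from the base axis. Payload 8.1 kg.
Tool frame: the origin (TCP) lies midway between the tips of the shut fingers; the grasp point (between the pads) lies 19 mm behind it; z points along the fingers, y is the line along which they close (so a half turn about z gives the same grasp; the last joint's range is limited). The gripper opens to 93 mm and grips with 3 to 60 N. Pads are 15 mm wide; open, the fingers measure 128 mm over their backs; the gripper's body (75 mm by 188 mm) begins 65 mm behind the grasp point.
Start: joints at [1.034, 0.13, 1.488, -0, 1.523, -0.085], TCP at [0.262, 0.54, 0.219] pointing down, gripper open.
Joint ranges: [-2.96, 2.96], [-0.89, 2.26], [0.02, 2.5], [-1.34, 4.48], [0, 2.73], [-2.66, 2.66]. Speed limits (rad/s): [2.39, 2.39, 2.79, 3.14, 3.14, 3.14].

### API

Orientations are given as a rotation vector (axis times angle).
In Python, from plant import read_state, read_camera, camera_model, close_job gives the robot as it stands. The module is installed in compiled form; this text tells all that it offers.
- The arm moves only by the tool carry_out, never from a script. Its argument "moves" is a list of rows, each an object of numbers: "jaw": the finger opening in m, from 0 to 0.093; "dx", "dy", "dz": the shift along the tool's x, y, z in m; "yaw": the turn about the tool's z in rad. In form: [{"jaw": .., "dx": .., "dy": .., "dz": .., "yaw": ..}, ...]. A call has 1 to 8 rows; each row shifts and turns the commanded pose from where the row before left it, along the tool's axes as they then stand; what a row does not reach is not made up. A row lasts 1/8 s, in which the tool goes at most 62.5 mm and 10.7 degrees, less where a joint would pass 70% of its speed; a pose out of reach is approached as far as the arm can. A call is refused whole if a number of a shift passes 0.0625 or a number of a turn 0.188, either way. A call with a gripper value outside its range is refused whole. The fingers move at their own pace and stop on an object; "grip_force" is the grip in N (left out, the last holds). Time passes only in rows, so rows that do not move let the fingers close. It gives the time, the measured TCP pose, the force, the opening and the grip force at its end, in the units of the state.
- read_state(): the state, without advancing time (a new reading comes with each control period).
- read_camera(name): name is "scene" or "side" or "wrist"; returns the picture (420x560x3 uint8, red, green, blue); there is no depth.
- camera_model(name): a dict with "camera_matrix" (3x3 intrinsics, pixels), "view" (4x4, takes a point from world to camera coordinates). Camera axes: x right, y up, looking along -z (the intrinsics and any distortion apply to the point x, -y, -z); pixel columns grow to the right and rows downward; lengths in m; the calibration is good to about 2 mm. A picture is of the moment at which its call begins: read the wrist's pose just before it. camera_model takes no time and is no camera call; for the wrist camera it gives the pose at the moment of the call.
- close_job(): hands the job in; it is judged then, once.
The state is a dict: "t": time; "q": joint angles; "dq": joint speeds; "joint_torque": joint torques, N m; "tool_pos": TCP position; "orientation": TCP orientation; "force": force on the tool from outside, world axes, zero at the start; "wrist_torque": the same for the moment, N m; "opening": finger opening in m; "gripper_force": force on a finger pad.
Only numpy, scipy, OpenCV 4.12 (cv2) and the standard library are available. Lean on these libraries where they do the work, as an engineer would, in place of code of your own. Each camera call takes 0.05 s, during which the arm holds its last target. There are 200 camera calls.

## Working session

There is one attempt and no reset: what is moved stays moved. The work goes in short steps, Python scripts to look and compute and a tool call to move; the robot and the scene stay as the last step left them, time stands still between calls to the robot, and variables do not carry over. Pictures are saved under pics/ and viewed, at most 14 in all, crops included, and the job is handed in when it is done.

Besides the shell and the picture viewer there is one more tool, called after "Call:" as a command line: name --argument value ..., lists and objects as JSON in quotes. carry_out: Moves the arm, as the interface text tells. Its arguments: {"type":"object","properties":{"moves":{"type":"array","items":{"type":"object","properties":{"jaw":{"type":"number"},"dx":{"type":"number"},"dy":{"type":"number"},"dz":{"type":"number"},"yaw":{"type":"number"}}}},"grip_force":{"type":"number"}},"required":["moves"]}

```bash
mkdir -p pics
cat > h.py <<'E'
import numpy as np, cv2
from plant import read_state, read_camera, camera_model, close_job
def cast(cm,uv,z):
    K=np.array(cm["camera_matrix"]);V=np.array(cm["view"])
    d=np.linalg.inv(K)@np.array([uv[0],uv[1],1.]);d=np.array([d[0],-d[1],-d[2]])
    R=V[:3,:3].T;o=-R@V[:3,3];d=R@d
    return o+d*(z-o[2])/d[2]
def proj(cm,p):
    K=np.array(cm["camera_matrix"]);V=np.array(cm["view"])
    c=V[:3,:3]@np.asarray(p,float)+V[:3,3];c=K@np.array([c[0],-c[1],-c[2]]);return c[:2]/c[2]
E
python3 - <<'E'
from h import *
for n in("scene","side","wrist"):
    cm=camera_model(n);im=read_camera(n);cv2.imwrite(f"pics/{n}0.png",im[...,::-1])
    V=np.array(cm["view"]);print(n,{k:v for k,v in cm.items() if k not in("view",)},-V[:3,:3].T@V[:3,3],-V[2,:3])
s=read_state();print(s["t"],s["tool_pos"],s["orientation"],s["force"])
E
```

```text
scene {'camera_matrix': array([[390.49850983,   0.        , 275.08605408],
       [  0.        , 390.49850983, 214.46357142],
       [  0.        ,   0.        ,   1.        ]])} [1.0558008  0.31456709 0.62739797] [-0.60529777 -0.38130799 -0.69872658]
side {'camera_matrix': array([[384.99354261,   0.        , 285.48363445],
       [  0.        , 384.99354261, 204.79963345],
       [  0.        ,   0.        ,   1.        ]])} [ 0.27269385 -0.63986685  0.53541829] [ 0.36653169  0.74344154 -0.55941863]
wrist {'camera_matrix': array([[352.66327609,   0.        , 285.91257431],
       [  0.        , 352.66327609, 210.75645529],
       [  0.        ,   0.        ,   1.        ]])} [0.19135103 0.57487664 0.38364586] [ 0.25061664 -0.12409309 -0.9601001 ]
0.15 [0.26170384 0.53942844 0.21783524] [-7.03593841e-01 -3.06133511e+00  2.14301986e-03] [ 0.91514994  0.26887181 -0.42086177]
```

View pics/scene0.png

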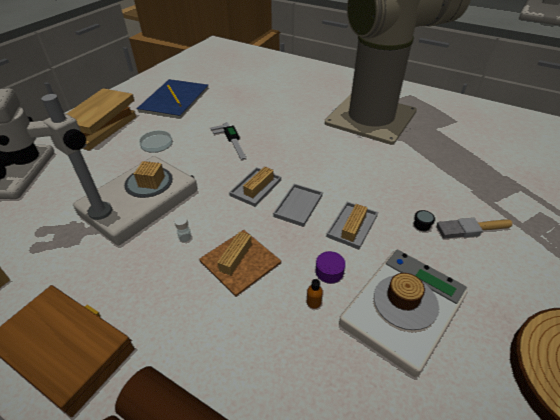

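View pics/side0.png

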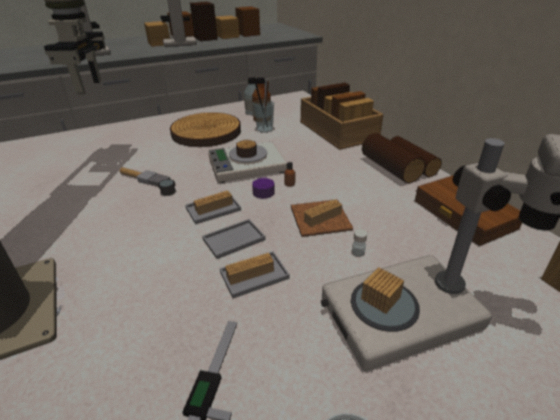

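Scene view: the bar on cork is at (235,252), the empty tray is the middle one of three at (298,204), the block is on the microscope stage at (150,175) and the disc is on the balance pan at (407,290). The purple look-alike at (330,267) is to be left alone. I'll enlarge the candidates to confirm them.

Run:
```python
from h import *
im=cv2.imread("pics/scene0.png")
t=[cv2.resize(im[y:y+75,x:x+100],(400,300),interpolation=cv2.INTER_CUBIC) for x,y in((190,220),(250,170),(100,145),(357,255))]
cv2.imwrite("pics/c0.png",np.vstack([np.hstack(t[:2]),np.hstack(t[2:])]))
hsv=cv2.cvtColor(im,cv2.COLOR_BGR2HSV)
for p in[(235,252),(215,262),(235,240),(298,204),(298,188),(150,167),(150,180),(130,185),(407,285),(407,300),(385,305),(430,310),(390,330),(325,265),(300,240)]:print(p,hsv[p[1],p[0]])
```

```text
(235, 252) [ 19 146 133]
(215, 262) [ 14 156 111]
(235, 240) [ 18 147 113]
(298, 204) [ 90   2 116]
(298, 188) [110   8  90]
(150, 167) [ 18 149 145]
(150, 180) [ 18 158  66]
(130, 185) [ 87  28 102]
(407, 285) [ 15 200  92]
(407, 300) [ 13 201  38]
(385, 305) [ 90   2 120]
(430, 310) [ 60   2 114]
(390, 330) [ 68   7 153]
(325, 265) [141 193  94]
(300, 240) [ 13  23 154]
```

View pics/c0.png

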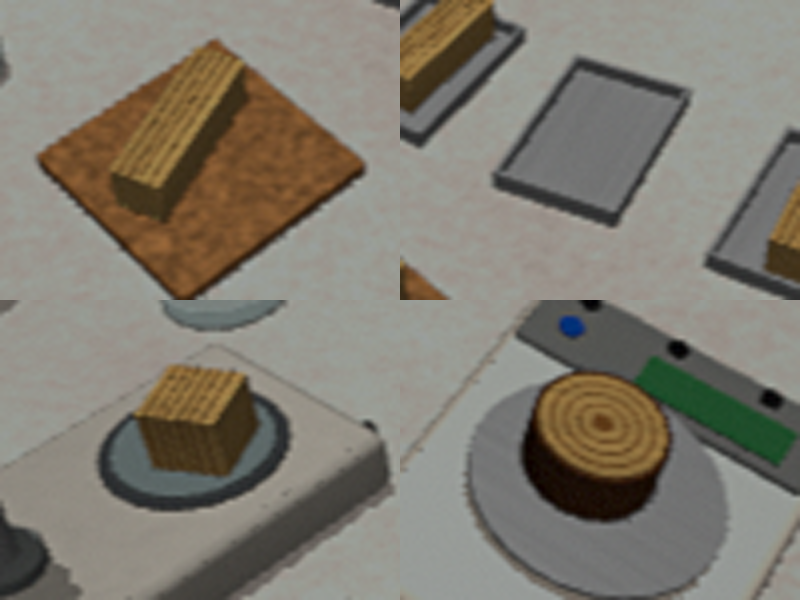

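The crop confirms all four: bar on cork, empty tray, block with straight grain on the glass stage, and disc with rings and bark on the pan. I'll take corner and rim pixels from it and cast them at the known heights.

Run:
```python
from h import *
cm=camera_model("scene")
def pts(l,cx,cy,ox,oy,z):return np.array([cast(cm,((x-cx)/4-.375+ox,(y-cy)/4-.375+oy),z)[:2] for x,y in l])
def quad(n,p):
    e=np.roll(p,-1,0)-p;print(n,"c",p.mean(0).round(4),"edges",np.hypot(*e.T).round(4),"ang",np.arctan2(e[:,1],e[:,0]).round(3))
def circ(n,p):
    A=np.c_[2*p,np.ones(len(p))];s=np.linalg.lstsq(A,(p**2).sum(1),rcond=None)[0];r=np.sqrt(s[2]+s[0]**2+s[1]**2)
    print(n,"c",s[:2].round(4),"d",round(2*r,4),"res",(np.hypot(*(p-s[:2]).T)-r).round(4))
quad("bar",pts([(192,45),(245,62),(166,188),(113,178)],0,0,190,220,.038))
quad("cork",pts([(215,40),(365,165),(183,298),(40,158)],0,0,190,220,.010))
quad("tray",pts([(578,58),(690,93),(617,212),(495,178)],400,0,250,170,.012))
quad("block",pts([(170,366),(247,373),(219,425),(137,415)],0,300,100,145,.086))
circ("pan",pts([(467,465),(480,425),(505,395),(500,535),(545,575),(600,597),(660,598),(705,570),(727,520),(715,465)],400,300,357,255,.046))
circ("plate",pts([(98,460),(110,430),(135,408),(112,485),(145,503),(190,510),(235,495),(270,470),(290,435),(285,410),(260,395)],0,300,100,145,.046))
circ("disc",pts([(533,415),(545,390),(590,374),(635,382),(662,405),(669,440)],400,300,357,255,.076))
s=read_state()
import cv2 as c
R=c.Rodrigues(np.array(s["orientation"]))[0];print(R.round(3))
```

```text
bar c [ 0.669  -0.0251] edges [0.0306 0.0879 0.0266 0.0927] ang [ 1.71   0.154 -1.256 -2.941]
cork c [ 0.6694 -0.0148] edges [0.1192 0.1167 0.1158 0.1172] ang [ 1.296 -0.279 -1.841  2.892]
tray c [0.4615 0.0052] edges [0.0736 0.1103 0.0728 0.1162] ang [ 1.652  0.094 -1.408 -3.04 ]
block c [ 0.6072 -0.3073] edges [0.0469 0.048  0.0491 0.0461] ang [ 1.964  0.434 -1.216 -2.751]
pan c [0.6171 0.303 ] d 0.1095 res [ 0.0004 -0.0005  0.0012 -0.0017 -0.0004  0.0007  0.0015 -0.0002 -0.0008
 -0.0004]
plate c [ 0.6085 -0.3174] d 0.1112 res [-0.0002  0.0004  0.0013 -0.0022 -0.0013  0.0033  0.0006 -0.0014 -0.0008
  0.0009 -0.0007]
disc c [0.61   0.2967] d 0.0561 res [ 0.001  -0.0005 -0.0016  0.0011  0.0011 -0.0012]
[[-0.9    0.437 -0.001]
 [ 0.437  0.9   -0.001]
 [ 0.    -0.001 -1.   ]]
```

```bash
cat >> h.py <<'E'
def go(x,y,z,ang=None,half=np.pi):
    """print yaw needed, then the shift in tool axes AFTER that yaw"""
    s=read_state();R=cv2.Rodrigues(np.array(s["orientation"],float))[0]
    a=np.arctan2(R[1,1],R[0,1]);yaw=0.
    if ang is not None:
        d=(ang-a+half/2)%half-half/2;yaw=-d;R=R@cv2.Rodrigues(np.array([0,0,yaw]))[0]
    print("t",round(s["t"],2),"tcp",np.round(s["tool_pos"],4),"yang",round(a,3),"tilt",R[2].round(4),"q1,q6",np.round([s["q"][0],s["q"][5]],2),"op",round(s["opening"],4),"F",np.round(s["force"],1),
      "| yaw",round(yaw,3),"d",(R.T@(np.array([x,y,z])-s["tool_pos"])).round(4))
E
python3 - <<'E'
from h import *
cm=camera_model("scene")
print(cast(cm,(99,209),.046),"col base; front-left corner etc",cast(cm,(152,157),.04),cast(cm,(196,183),.04),cast(cm,(120,236),.04))
go(.669,-.025,.15,.18+np.pi/2)
E
```

```text
[ 0.73485799 -0.34049268  0.046     ] col base; front-left corner etc [ 0.52977524 -0.38498702  0.04      ] [ 0.55242266 -0.2212439   0.04      ] [ 0.76427898 -0.24555929  0.04      ]
t 0.15 tcp [0.2617 0.5394 0.2178] yang 1.119 tilt [ 9.0e-04 -1.1e-03 -1.0e+00] q1,q6 [ 1.03 -0.09] op 0.0932 F [ 0.9  0.3 -0.4] | yaw -0.632 d [-0.2997 -0.6282  0.0682]
```

Call:
carry_out --moves '[{"yaw":-0.158,"jaw":0.093},{"yaw":-0.158},{"yaw":-0.158},{"yaw":-0.158},{"dx":-0.025,"dy":-0.052,"dz":0.002},{"dx":-0.025,"dy":-0.052,"dz":0.002},{"dx":-0.025,"dy":-0.052,"dz":0.002},{"dx":-0.025,"dy":-0.052,"dz":0.002}]' --grip_force 15

```text
invalid input at $.moves[0]: expected keys jaw, dx, dy, dz, yaw
```

Call:
carry_out --moves '[{"dx":-0.025,"dy":-0.052,"dz":0.002},{"dx":-0.025,"dy":-0.052,"dz":0.002},{"dx":-0.025,"dy":-0.052,"dz":0.002},{"dx":-0.025,"dy":-0.052,"dz":0.002},{"dx":-0.025,"dy":-0.052,"dz":0.002},{"dx":-0.025,"dy":-0.052,"dz":0.002},{"dx":-0.025,"dy":-0.052,"dz":0.002},{}]'

```text
invalid input at $.moves[0]: expected keys jaw, dx, dy, dz, yaw
```

Run:
```python
from h import *
go(.669,-.025,.15,.18+np.pi/2)
cm=camera_model("wrist");cv2.imwrite("pics/w1.png",read_camera("wrist")[...,::-1])
print(proj(cm,(.669,-.025,.038)),proj(cm,(.4615,.0052,.012)))
```

```text
t 0.15 tcp [0.2617 0.5394 0.2178] yang 1.119 tilt [ 9.0e-04 -1.1e-03 -1.0e+00] q1,q6 [ 1.03 -0.09] op 0.0932 F [ 0.9  0.3 -0.4] | yaw -0.632 d [-0.2997 -0.6282  0.0682]
[ 64.31335575 590.9112641 ] [  5.42981469 472.70508821]
```

View pics/w1.png

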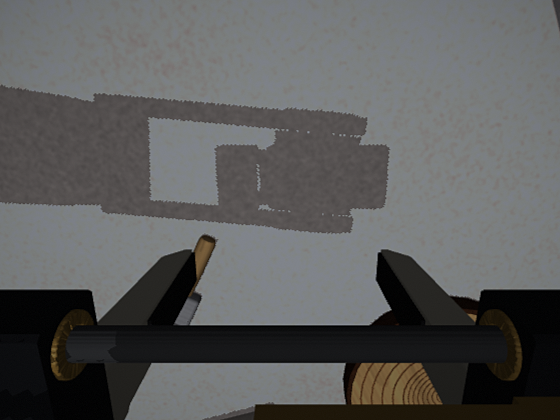

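The arm hasn't moved: both calls were refused because every row needs all its keys. The wrist view shows only the bench, with the fingertips at about (195,255) and (380,255).

Call:
carry_out --moves '[{"jaw":0.093,"dx":0,"dy":0,"dz":0,"yaw":-0.158},{"jaw":0.093,"dx":0,"dy":0,"dz":0,"yaw":-0.158},{"jaw":0.093,"dx":0,"dy":0,"dz":0,"yaw":-0.158},{"jaw":0.093,"dx":0,"dy":0,"dz":0,"yaw":-0.158},{"jaw":0.093,"dx":-0.025,"dy":-0.052,"dz":0.002,"yaw":0},{"jaw":0.093,"dx":-0.025,"dy":-0.052,"dz":0.002,"yaw":0},{"jaw":0.093,"dx":-0.025,"dy":-0.052,"dz":0.002,"yaw":0},{"jaw":0.093,"dx":-0.025,"dy":-0.052,"dz":0.002,"yaw":0}]' --grip_force 15

```text
t: 1.2
tool_pos: [0.3983, 0.3515, 0.2105]
orientation: [-0.283, 3.129, 0.0]
force: [-0.0, -0.2, 0.2]
opening: 0.093
gripper_force: 0.0
```

Call:
carry_out --moves '[{"jaw":0.093,"dx":-0.025,"dy":-0.052,"dz":0.002,"yaw":0},{"jaw":0.093,"dx":-0.025,"dy":-0.052,"dz":0.002,"yaw":0},{"jaw":0.093,"dx":-0.025,"dy":-0.052,"dz":0.002,"yaw":0},{"jaw":0.093,"dx":-0.025,"dy":-0.052,"dz":0.002,"yaw":0},{"jaw":0.093,"dx":-0.025,"dy":-0.052,"dz":0.002,"yaw":0},{"jaw":0.093,"dx":-0.025,"dy":-0.052,"dz":0.002,"yaw":0},{"jaw":0.093,"dx":-0.025,"dy":-0.052,"dz":0.002,"yaw":0},{"jaw":0.093,"dx":0,"dy":0,"dz":0,"yaw":0}]'

```text
t: 2.2
tool_pos: [0.636, 0.0225, 0.1953]
orientation: [0.275, -3.128, 0.001]
force: [-0.8, 0.7, -1.6]
opening: 0.0928
gripper_force: 0.0
```

Run:
```python
from h import *
go(.669,-.025,.15,.18+np.pi/2)
cm=camera_model("wrist");cv2.imwrite("pics/w2.png",read_camera("wrist")[...,::-1])
print(proj(cm,(.669,-.025,.038)),proj(cm,(.4615,.0052,.012)))
```

```text
t 2.2 tcp [0.636  0.0225 0.1953] yang 1.746 tilt [ 1.5e-03 -5.0e-04 -1.0e+00] q1,q6 [-0.04 -1.79] op 0.0928 F [-0.8  0.7 -1.6] | yaw -0.004 d [-0.024  -0.0526  0.0453]
[230.15677297 219.14784692] [300.15422167  -6.75915416]
```

View pics/w2.png

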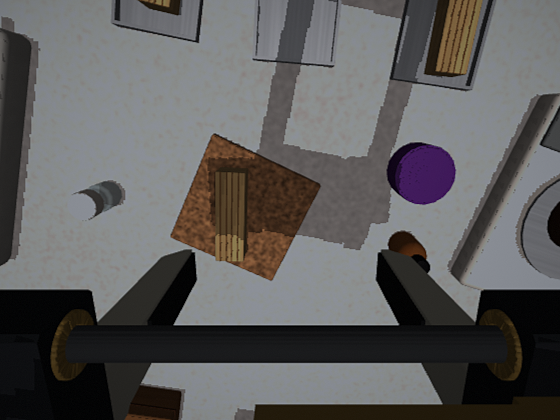

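Bar's top centre is at about (231,216), against a predicted (230,219), and its sides run along the tool x axis. I'll go down on it.

Call:
carry_out --moves '[{"jaw":0.07,"dx":-0.012,"dy":-0.0265,"dz":0.005,"yaw":0},{"jaw":0.07,"dx":-0.012,"dy":-0.0265,"dz":0.02,"yaw":0},{"jaw":0.07,"dx":0,"dy":0,"dz":0.04,"yaw":0},{"jaw":0.07,"dx":0,"dy":0,"dz":0.04,"yaw":0},{"jaw":0.07,"dx":0,"dy":0,"dz":0.04,"yaw":0},{"jaw":0.07,"dx":0,"dy":0,"dz":0.02,"yaw":0},{"jaw":0.07,"dx":0,"dy":0,"dz":0.008,"yaw":0},{"jaw":0.07,"dx":0,"dy":0,"dz":0,"yaw":0}]'

```text
t: 3.25
tool_pos: [0.6686, -0.0211, 0.0245]
orientation: [-0.283, 3.128, -0.0]
force: [-0.4, -0.2, 0.9]
opening: 0.0699
gripper_force: 0.0
```

Run:
```python
from h import *
go(.669,-.025,.022)
```

```text
t 3.25 tcp [ 0.6686 -0.0211  0.0245] yang 1.751 tilt [-9.e-04 -2.e-04 -1.e+00] q1,q6 [-0.11 -1.86] op 0.0699 F [-0.4 -0.2  0.9] | yaw 0.0 d [ 0.0003 -0.0039  0.0025]
```

Call:
carry_out --moves '[{"jaw":0.07,"dx":0,"dy":-0.004,"dz":0.002,"yaw":0},{"jaw":0.02,"dx":0,"dy":0,"dz":0,"yaw":0},{"jaw":0.02,"dx":0,"dy":0,"dz":0,"yaw":0},{"jaw":0.02,"dx":0,"dy":0,"dz":0,"yaw":0},{"jaw":0.02,"dx":0,"dy":0,"dz":0,"yaw":0},{"jaw":0.02,"dx":0,"dy":0,"dz":0,"yaw":0}]'

```text
t: 4.0
tool_pos: [0.6689, -0.0255, 0.0217]
orientation: [-0.283, 3.129, -0.0]
force: [-0.5, -1.0, -0.1]
opening: 0.0284
gripper_force: 14.7
```

Call:
carry_out --moves '[{"jaw":0.02,"dx":0,"dy":0,"dz":-0.02,"yaw":0},{"jaw":0.02,"dx":0,"dy":0,"dz":-0.04,"yaw":0},{"jaw":0.02,"dx":0,"dy":0,"dz":-0.04,"yaw":0},{"jaw":0.02,"dx":0,"dy":0,"dz":-0.02,"yaw":0},{"jaw":0.02,"dx":0,"dy":0,"dz":0,"yaw":0}]'

```text
t: 4.62
tool_pos: [0.6702, -0.0256, 0.1443]
orientation: [-0.282, 3.125, -0.001]
force: [-0.4, -0.6, -0.9]
opening: 0.0282
gripper_force: 14.7
```

Run:
```python
from h import *
go(.4615,.0052,.08,.10+np.pi/2)
cv2.imwrite("pics/w3.png",read_camera("wrist")[...,::-1])
```

```text
t 4.62 tcp [ 0.6702 -0.0256  0.1443] yang 1.751 tilt [-4.2e-03 -9.0e-04 -1.0e+00] q1,q6 [-0.11 -1.87] op 0.0282 F [-0.4 -0.6 -0.9] | yaw 0.08 d [0.2049 0.0515 0.0634]
```

View pics/w3.png

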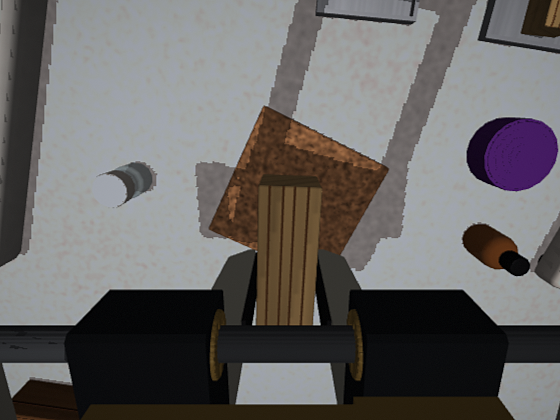

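Bar held straight between the fingers, its front top edge at about row 186, columns 260–320. I'll check the along-bar offset, then move over to the tray.

Run:
```python
from h import *
cm=camera_model("wrist");s=read_state();R=cv2.Rodrigues(np.array(s["orientation"],float))[0]
for uv,z in(((289,186),.1605),((290,176),.1325)):print((R.T@(cast(cm,uv,z)-s["tool_pos"])).round(4))
```

```text
[ 0.0462  0.0025 -0.0187]
[0.0453 0.0033 0.0093]
```

Call:
carry_out --moves '[{"jaw":0.02,"dx":0,"dy":0,"dz":0,"yaw":0.08},{"jaw":0.02,"dx":0.034,"dy":0.0085,"dz":0,"yaw":0},{"jaw":0.02,"dx":0.034,"dy":0.0085,"dz":0,"yaw":0},{"jaw":0.02,"dx":0.034,"dy":0.0085,"dz":0,"yaw":0},{"jaw":0.02,"dx":0.034,"dy":0.0085,"dz":0,"yaw":0},{"jaw":0.02,"dx":0.034,"dy":0.0085,"dz":0,"yaw":0},{"jaw":0.02,"dx":0.034,"dy":0.0085,"dz":0,"yaw":0},{"jaw":0.02,"dx":0,"dy":0,"dz":0,"yaw":0}]'

```text
t: 5.68
tool_pos: [0.4576, 0.0054, 0.139]
orientation: [0.158, -3.133, -0.001]
force: [0.4, 0.3, -0.3]
opening: 0.0283
gripper_force: 14.7
```

Run:
```python
from h import *
go(.4615,.0052,.06,.10+np.pi/2)
cv2.imwrite("pics/s4.png",cv2.resize(read_camera("side")[170:310,160:320,::-1],(800,700))[:600])
```

```text
t 5.67 tcp [0.4576 0.0054 0.139 ] yang 1.671 tilt [ 0.0045  0.001  -1.    ] q1,q6 [-0.1  -1.77] op 0.0283 F [ 0.4  0.3 -0.3] | yaw 0.001 d [-0.0042 -0.0007  0.079 ]
```

Call:
carry_out --moves '[{"jaw":0.02,"dx":-0.004,"dy":0,"dz":0.02,"yaw":0},{"jaw":0.02,"dx":0,"dy":0,"dz":0.03,"yaw":0},{"jaw":0.02,"dx":0,"dy":0,"dz":0.03,"yaw":0},{"jaw":0.02,"dx":0,"dy":0,"dz":0.02,"yaw":0},{"jaw":0.02,"dx":0,"dy":0,"dz":0.01,"yaw":0},{"jaw":0.02,"dx":0,"dy":0,"dz":0,"yaw":0}]'

```text
t: 6.48
tool_pos: [0.4644, 0.0053, 0.0307]
orientation: [0.157, -3.136, -0.0]
force: [0.0, -0.6, 0.3]
opening: 0.0283
gripper_force: 14.7
```

Run:
```python
from h import *
go(.4615,.0052,.015,.10+np.pi/2)
```

```text
t 6.47 tcp [0.4644 0.0053 0.0307] yang 1.671 tilt [ 1.9e-03  3.0e-04 -1.0e+00] q1,q6 [-0.1  -1.77] op 0.0283 F [ 0.  -0.6  0.3] | yaw 0.0 d [0.0029 0.0002 0.0157]
```

Call:
carry_out --moves '[{"jaw":0.02,"dx":0.002,"dy":0,"dz":0.007,"yaw":0},{"jaw":0.02,"dx":0,"dy":0,"dz":0.005,"yaw":0},{"jaw":0.02,"dx":0,"dy":0,"dz":0.002,"yaw":0},{"jaw":0.02,"dx":0,"dy":0,"dz":0,"yaw":0},{"jaw":0.02,"dx":0,"dy":0,"dz":0,"yaw":0}]'

```text
t: 7.1
tool_pos: [0.463, 0.0051, 0.0179]
orientation: [-0.157, 3.137, -0.0]
force: [-0.2, 0.4, -0.6]
opening: 0.0282
gripper_force: 14.7
```

Run:
```python
from h import *
go(.4615,.0052,.015,.10+np.pi/2)
im=read_camera("side")[...,::-1];cv2.imwrite("pics/s5.png",cv2.resize(im[180:300,170:330],(800,600)))
```

```text
t 7.1 tcp [0.463  0.0051 0.0179] yang 1.671 tilt [-5.e-04 -1.e-04 -1.e+00] q1,q6 [-0.1  -1.77] op 0.0282 F [-0.2  0.4 -0.6] | yaw 0.0 d [0.0015 0.0002 0.0029]
```

View pics/s5.png

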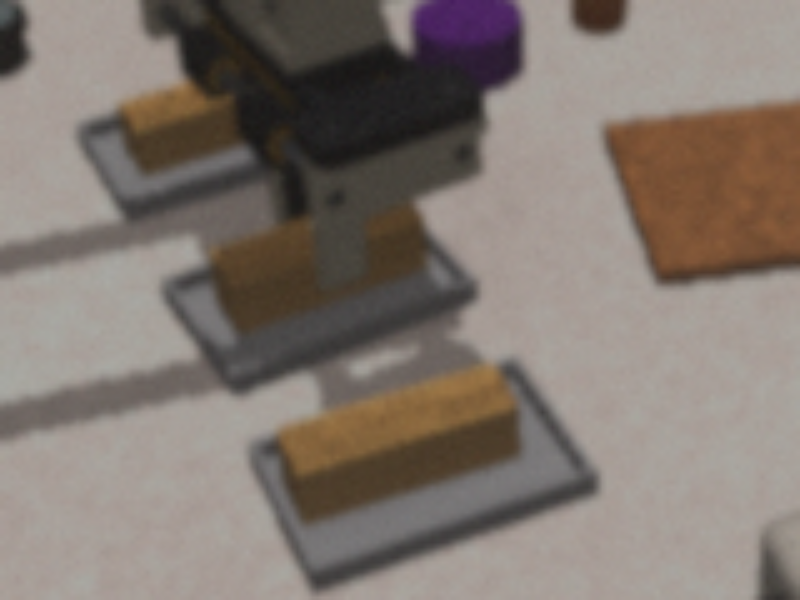

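The bar sits over the middle of the tray, parallel to its walls and about 3 mm up. I'll lower it and let go.

Call:
carry_out --moves '[{"jaw":0.02,"dx":0.001,"dy":0,"dz":0.002,"yaw":0},{"jaw":0.02,"dx":0,"dy":0,"dz":0.001,"yaw":0},{"jaw":0.02,"dx":0,"dy":0,"dz":0.0005,"yaw":0},{"jaw":0.02,"dx":0,"dy":0,"dz":0,"yaw":0},{"jaw":0.02,"dx":0,"dy":0,"dz":0,"yaw":0}]'

```text
t: 7.78
tool_pos: [0.4616, 0.005, 0.0145]
orientation: [0.157, -3.137, -0.0]
force: [-3.4, 0.4, 7.3]
opening: 0.0281
gripper_force: 14.7
```

Call:
carry_out --moves '[{"jaw":0.05,"dx":0,"dy":0,"dz":0,"yaw":0},{"jaw":0.05,"dx":0,"dy":0,"dz":0,"yaw":0},{"jaw":0.05,"dx":0,"dy":0,"dz":0,"yaw":0},{"jaw":0.05,"dx":0,"dy":0,"dz":-0.02,"yaw":0},{"jaw":0.05,"dx":0,"dy":0,"dz":-0.05,"yaw":0},{"jaw":0.09,"dx":0,"dy":0,"dz":-0.06,"yaw":0},{"jaw":0.09,"dx":0,"dy":0,"dz":-0.06,"yaw":0},{"jaw":0.09,"dx":0,"dy":0,"dz":0,"yaw":0}]'

```text
t: 8.78
tool_pos: [0.4652, 0.0047, 0.2103]
orientation: [-0.157, 3.127, -0.003]
force: [-0.1, 0.6, -0.1]
opening: 0.0755
gripper_force: 0.0
```

Run:
```python
from h import *
go(.609,.296,.18,1.75)
im=read_camera("side")[...,::-1]
V=camera_model("wrist");w=read_camera("wrist")[...,::-1]
cv2.imwrite("pics/s6.png",np.vstack([cv2.resize(im[180:300,170:330],(400,300)),cv2.resize(w,(400,300))]))
```

```text
t 8.78 tcp [0.4652 0.0047 0.2103] yang 1.671 tilt [-0.0102 -0.0029 -0.9999] q1,q6 [-0.1  -1.77] op 0.0755 F [-0.1  0.6 -0.1] | yaw -0.079 d [-0.1931  0.2611  0.0315]
```

View pics/s6.png

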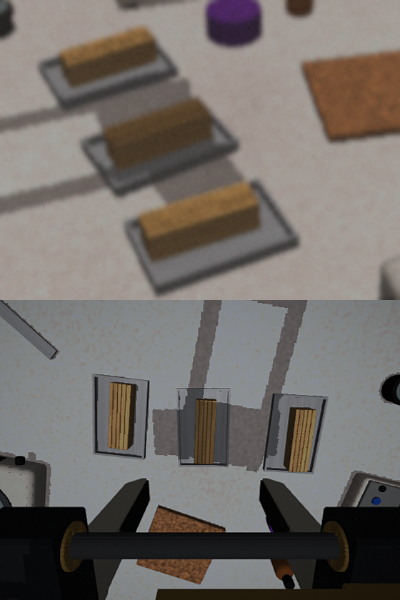

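The bar lies centred and parallel in the formerly empty tray, and the other two bars are unmoved. Next is the disc.

Call:
carry_out --moves '[{"jaw":0.093,"dx":-0.022,"dy":0.035,"dz":0.004,"yaw":0},{"jaw":0.093,"dx":-0.025,"dy":0.04,"dz":0.004,"yaw":0},{"jaw":0.093,"dx":-0.025,"dy":0.04,"dz":0.004,"yaw":0},{"jaw":0.093,"dx":-0.025,"dy":0.04,"dz":0.004,"yaw":0},{"jaw":0.093,"dx":-0.025,"dy":0.04,"dz":0.004,"yaw":0},{"jaw":0.093,"dx":-0.025,"dy":0.04,"dz":0.004,"yaw":0},{"jaw":0.093,"dx":-0.025,"dy":0.04,"dz":0.004,"yaw":0},{"jaw":0.093,"dx":0,"dy":0,"dz":0,"yaw":0}]'

```text
t: 9.88
tool_pos: [0.6037, 0.2979, 0.1708]
orientation: [0.161, -3.131, 0.003]
force: [0.2, -0.3, -0.1]
opening: 0.093
gripper_force: 0.0
```

Run:
```python
from h import *
go(.610,.297,.054,1.67)
cm=camera_model("wrist");im=read_camera("wrist")[...,::-1]
print(proj(cm,(.610,.297,.076)),proj(cm,(.617,.303,.046)))
cv2.imwrite("pics/w7.png",im)
```

```text
t 9.88 tcp [0.6037 0.2979 0.1708] yang 1.674 tilt [ 0.0067 -0.0013 -1.    ] q1,q6 [ 0.38 -1.29] op 0.093 F [ 0.2 -0.3 -0.1] | yaw 0.004 d [-0.007  -0.0013  0.1168]
[282.65608025 221.99885482] [289.11407414 219.82320819]
```

View pics/w7.png

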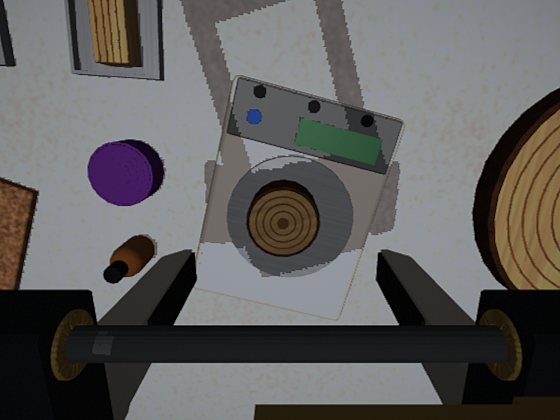

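Disc's pith is at (283,223), against a predicted (283,222); pan centre about (290,217), against (289,220). The two views agree within 3 mm, so I'll go down.

Call:
carry_out --moves '[{"jaw":0.093,"dx":-0.006,"dy":-0.001,"dz":0.02,"yaw":0},{"jaw":0.093,"dx":0,"dy":0,"dz":0.035,"yaw":0},{"jaw":0.093,"dx":0,"dy":0,"dz":0.03,"yaw":0},{"jaw":0.093,"dx":0,"dy":0,"dz":0.02,"yaw":0},{"jaw":0.093,"dx":0,"dy":0,"dz":0.01,"yaw":0},{"jaw":0.093,"dx":0,"dy":0,"dz":0,"yaw":0},{"jaw":0.093,"dx":0,"dy":0,"dz":0,"yaw":0}]'

```text
t: 10.8
tool_pos: [0.6124, 0.2958, 0.0627]
orientation: [-0.157, 3.135, 0.001]
force: [-0.9, -0.1, 1.0]
opening: 0.0933
gripper_force: 0.0
```

Run:
```python
from h import *
go(.610,.297,.053,1.67)
cm=camera_model("wrist");im=read_camera("wrist")[...,::-1]
cv2.imwrite("pics/w8.png",im)
```

```text
t 10.8 tcp [0.6124 0.2958 0.0627] yang 1.671 tilt [-2.2e-03  6.0e-04 -1.0e+00] q1,q6 [ 0.37 -1.3 ] op 0.0933 F [-0.9 -0.1  1. ] | yaw 0.001 d [0.0023 0.0015 0.0097]
```

Call:
carry_out --moves '[{"jaw":0.093,"dx":0.002,"dy":0.001,"dz":0.005,"yaw":0},{"jaw":0.093,"dx":0,"dy":0,"dz":0.003,"yaw":0},{"jaw":0.093,"dx":0,"dy":0,"dz":0,"yaw":0},{"jaw":0.05,"dx":0,"dy":0,"dz":0,"yaw":0},{"jaw":0.05,"dx":0,"dy":0,"dz":0,"yaw":0},{"jaw":0.05,"dx":0,"dy":0,"dz":0,"yaw":0},{"jaw":0.05,"dx":0,"dy":0,"dz":0,"yaw":0},{"jaw":0.05,"dx":0,"dy":0,"dz":0,"yaw":0}]'

```text
t: 11.85
tool_pos: [0.6094, 0.2962, 0.0532]
orientation: [-0.157, 3.138, -0.0]
force: [0.7, 0.3, 0.6]
opening: 0.0577
gripper_force: 15.0
```

Run:
```python
from h import *
go(.669,-.015,.18,1.67)
```

```text
t 11.85 tcp [0.6094 0.2962 0.0532] yang 1.671 tilt [-0. -0. -1.] q1,q6 [ 0.38 -1.29] op 0.0577 F [0.7 0.3 0.6] | yaw 0.001 d [-0.0285 -0.3156 -0.1268]
```

Call:
carry_out --moves '[{"jaw":0.05,"dx":0,"dy":0,"dz":-0.015,"yaw":0},{"jaw":0.05,"dx":0,"dy":0,"dz":-0.03,"yaw":0},{"jaw":0.05,"dx":0,"dy":0,"dz":-0.03,"yaw":0},{"jaw":0.05,"dx":0,"dy":-0.02,"dz":-0.015,"yaw":0},{"jaw":0.05,"dx":-0.004,"dy":-0.035,"dz":0,"yaw":0},{"jaw":0.05,"dx":-0.004,"dy":-0.04,"dz":0,"yaw":0},{"jaw":0.05,"dx":-0.004,"dy":-0.04,"dz":0,"yaw":0},{"jaw":0.05,"dx":-0.004,"dy":-0.04,"dz":0,"yaw":0}]'

```text
t: 12.85
tool_pos: [0.6425, 0.121, 0.143]
orientation: [0.156, -3.137, 0.001]
force: [-0.0, -0.0, 0.4]
opening: 0.0576
gripper_force: 15.0
```

Call:
carry_out --moves '[{"jaw":0.05,"dx":-0.004,"dy":-0.04,"dz":0,"yaw":0},{"jaw":0.05,"dx":-0.004,"dy":-0.04,"dz":0,"yaw":0},{"jaw":0.05,"dx":-0.004,"dy":-0.035,"dz":0,"yaw":0},{"jaw":0.05,"dx":0,"dy":-0.02,"dz":0,"yaw":0},{"jaw":0.05,"dx":0,"dy":0,"dz":0,"yaw":0},{"jaw":0.05,"dx":0,"dy":0,"dz":0,"yaw":0}]'

```text
t: 13.6
tool_pos: [0.6679, -0.0085, 0.143]
orientation: [0.158, -3.137, -0.001]
force: [0.3, 0.3, -0.9]
opening: 0.0577
gripper_force: 15.0
```

Run:
```python
from h import *
go(.669,-.015,.0175,1.67)
```

```text
t 13.6 tcp [ 0.6679 -0.0085  0.143 ] yang 1.671 tilt [ 3.e-04  6.e-04 -1.e+00] q1,q6 [-0.09 -1.76] op 0.0577 F [ 0.3  0.3 -0.9] | yaw 0.001 d [-0.0005 -0.0067  0.1255]
```

Call:
carry_out --moves '[{"jaw":0.05,"dx":0,"dy":-0.004,"dz":0.015,"yaw":0},{"jaw":0.05,"dx":0,"dy":0,"dz":0.03,"yaw":0},{"jaw":0.05,"dx":0,"dy":0,"dz":0.03,"yaw":0},{"jaw":0.05,"dx":0,"dy":0,"dz":0.025,"yaw":0},{"jaw":0.05,"dx":0,"dy":0,"dz":0.012,"yaw":0},{"jaw":0.05,"dx":0,"dy":0,"dz":0,"yaw":0},{"jaw":0.05,"dx":0,"dy":0,"dz":0,"yaw":0},{"jaw":0.05,"dx":0,"dy":0,"dz":0,"yaw":0}]'

```text
t: 14.6
tool_pos: [0.6697, -0.0134, 0.0327]
orientation: [-0.157, 3.135, -0.001]
force: [0.7, -0.6, -0.9]
opening: 0.0581
gripper_force: 15.0
```

Run:
```python
from h import *
go(.669,-.015,.0175,1.67)
```

```text
t 14.6 tcp [ 0.6697 -0.0134  0.0327] yang 1.671 tilt [-2.4e-03 -5.0e-04 -1.0e+00] q1,q6 [-0.1  -1.77] op 0.0581 F [ 0.7 -0.6 -0.9] | yaw 0.001 d [ 0.0009 -0.0015  0.0152]
```

Call:
carry_out --moves '[{"jaw":0.05,"dx":0,"dy":-0.001,"dz":0.007,"yaw":0},{"jaw":0.05,"dx":0,"dy":0,"dz":0.004,"yaw":0},{"jaw":0.05,"dx":0,"dy":0,"dz":0.002,"yaw":0},{"jaw":0.05,"dx":0,"dy":0,"dz":0,"yaw":0},{"jaw":0.05,"dx":0,"dy":0,"dz":0,"yaw":0}]'

```text
t: 15.22
tool_pos: [0.6688, -0.0144, 0.0182]
orientation: [-0.157, 3.138, -0.0]
force: [-0.2, 0.1, -1.0]
opening: 0.0576
gripper_force: 15.0
```

Run:
```python
from h import *
go(.669,-.015,.0175,1.67)
```

```text
t 15.22 tcp [ 0.6688 -0.0144  0.0182] yang 1.671 tilt [-1.e-04 -0.e+00 -1.e+00] q1,q6 [-0.1  -1.77] op 0.0576 F [-0.2  0.1 -1. ] | yaw 0.001 d [-0.0001 -0.0006  0.0007]
```

Call:
carry_out --moves '[{"jaw":0.05,"dx":0,"dy":0,"dz":0.001,"yaw":0},{"jaw":0.05,"dx":0,"dy":0,"dz":0,"yaw":0},{"jaw":0.09,"dx":0,"dy":0,"dz":0,"yaw":0},{"jaw":0.09,"dx":0,"dy":0,"dz":0,"yaw":0},{"jaw":0.09,"dx":0,"dy":0,"dz":0,"yaw":0},{"jaw":0.09,"dx":0,"dy":0,"dz":-0.015,"yaw":0},{"jaw":0.09,"dx":0,"dy":0,"dz":-0.05,"yaw":0},{"jaw":0.09,"dx":0,"dy":0,"dz":-0.06,"yaw":0}]'

```text
t: 16.23
tool_pos: [0.6677, -0.0143, 0.1431]
orientation: [0.157, -3.135, -0.0]
force: [0.9, -0.3, -0.4]
opening: 0.0899
gripper_force: 0.0
```

Call:
carry_out --moves '[{"jaw":0.09,"dx":0,"dy":0,"dz":-0.06,"yaw":-0.15},{"jaw":0.09,"dx":0,"dy":0,"dz":0,"yaw":-0.15},{"jaw":0.09,"dx":0,"dy":0,"dz":0,"yaw":0}]'

```text
t: 16.6
tool_pos: [0.6693, -0.0144, 0.2042]
orientation: [-0.623, 3.077, -0.001]
force: [0.6, 0.6, -0.7]
opening: 0.0901
gripper_force: 0.0
```

Run:
```python
from h import *
go(.607,-.307,.20,1.965)
```

```text
t 16.6 tcp [ 0.6693 -0.0144  0.2042] yang 1.97 tilt [-0.0024 -0.0013 -1.    ] q1,q6 [-0.1  -2.07] op 0.0901 F [ 0.6  0.6 -0.7] | yaw 0.005 d [ 0.1699 -0.2462  0.0041]
```

Call:
carry_out --moves '[{"jaw":0.093,"dx":0.021,"dy":-0.03,"dz":0,"yaw":0},{"jaw":0.093,"dx":0.025,"dy":-0.036,"dz":0,"yaw":0},{"jaw":0.093,"dx":0.025,"dy":-0.036,"dz":0,"yaw":0},{"jaw":0.093,"dx":0.025,"dy":-0.036,"dz":0,"yaw":0},{"jaw":0.093,"dx":0.025,"dy":-0.036,"dz":0,"yaw":0},{"jaw":0.093,"dx":0.025,"dy":-0.036,"dz":0,"yaw":0},{"jaw":0.093,"dx":0.024,"dy":-0.036,"dz":0,"yaw":0},{"jaw":0.093,"dx":0,"dy":0,"dz":0,"yaw":0}]'

```text
t: 17.6
tool_pos: [0.6061, -0.3099, 0.2005]
orientation: [0.612, -3.079, -0.002]
force: [0.3, 0.2, -0.7]
opening: 0.0931
gripper_force: 0.0
```

Run:
```python
from h import *
go(.607,-.307,.055,1.965)
cm=camera_model("wrist");im=read_camera("wrist")[...,::-1]
print(proj(cm,(.607,-.307,.086)),proj(cm,(.6085,-.3174,.046)))
cv2.imwrite("pics/w9.png",im)
```

```text
t 17.6 tcp [ 0.6061 -0.3099  0.2005] yang 1.963 tilt [ 0.0021  0.0016 -1.    ] q1,q6 [-0.55 -2.51] op 0.0931 F [ 0.3  0.2 -0.7] | yaw -0.002 d [-0.0023  0.0021  0.1455]
[287.07582057 208.92187858] [275.97753081 194.58945277]
```

View pics/w9.png

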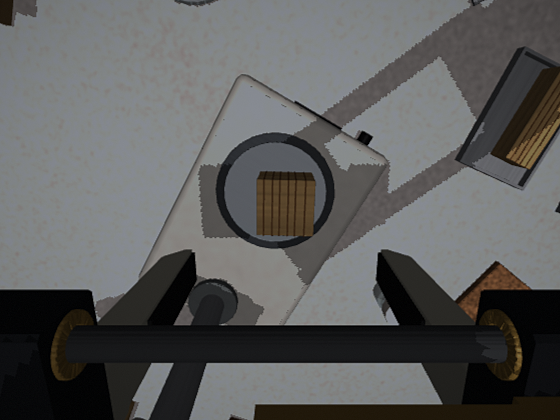

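The block's top centre is at about (285,208), against a predicted (287,209), with its edges square to the tool. The ring round the stage is centred at about (276,191). The column at (212,300) is clear behind the gripper. I'll go down.

Call:
carry_out --moves '[{"jaw":0.093,"dx":-0.001,"dy":0.001,"dz":0.02,"yaw":0},{"jaw":0.093,"dx":0,"dy":0,"dz":0.035,"yaw":0},{"jaw":0.093,"dx":0,"dy":0,"dz":0.035,"yaw":0},{"jaw":0.093,"dx":0,"dy":0,"dz":0.03,"yaw":0},{"jaw":0.093,"dx":0,"dy":0,"dz":0.015,"yaw":0},{"jaw":0.093,"dx":0,"dy":0,"dz":0,"yaw":0},{"jaw":0.093,"dx":0,"dy":0,"dz":0,"yaw":0},{"jaw":0.093,"dx":0,"dy":0,"dz":0,"yaw":0}]'

```text
t: 18.65
tool_pos: [0.6096, -0.3064, 0.069]
orientation: [-0.624, 3.077, -0.003]
force: [0.7, -0.1, 0.8]
opening: 0.0932
gripper_force: 0.0
```

Run:
```python
from h import *
go(.607,-.307,.056,1.965)
```

```text
t 18.65 tcp [ 0.6096 -0.3064  0.069 ] yang 1.971 tilt [-0.0017 -0.0024 -1.    ] q1,q6 [-0.54 -2.51] op 0.0932 F [ 0.7 -0.1  0.8] | yaw 0.006 d [0.0027 0.0005 0.013 ]
```

Call:
carry_out --moves '[{"jaw":0.093,"dx":0.002,"dy":0,"dz":0.008,"yaw":0},{"jaw":0.093,"dx":0,"dy":0,"dz":0.004,"yaw":0},{"jaw":0.093,"dx":0,"dy":0,"dz":0,"yaw":0},{"jaw":0.04,"dx":0,"dy":0,"dz":0,"yaw":0},{"jaw":0.04,"dx":0,"dy":0,"dz":0,"yaw":0},{"jaw":0.04,"dx":0,"dy":0,"dz":0,"yaw":0},{"jaw":0.04,"dx":0,"dy":0,"dz":0,"yaw":0},{"jaw":0.04,"dx":0,"dy":0,"dz":0,"yaw":0}]'

```text
t: 19.65
tool_pos: [0.6068, -0.3067, 0.0552]
orientation: [-0.624, 3.079, -0.0]
force: [-0.8, 0.6, 0.5]
opening: 0.0477
gripper_force: 15.2
```

Run:
```python
from h import *
go(.617,.303,.18,1.97)
```

```text
t 19.65 tcp [ 0.6068 -0.3067  0.0552] yang 1.971 tilt [-1.e-04 -2.e-04 -1.e+00] q1,q6 [-0.54 -2.51] op 0.0477 F [-0.8  0.6  0.5] | yaw 0.001 d [-0.2464  0.5578 -0.1249]
```

Call:
carry_out --moves '[{"jaw":0.04,"dx":0,"dy":0,"dz":-0.015,"yaw":0},{"jaw":0.04,"dx":0,"dy":0,"dz":-0.03,"yaw":0},{"jaw":0.04,"dx":0,"dy":0,"dz":-0.035,"yaw":0},{"jaw":0.04,"dx":0,"dy":0,"dz":-0.03,"yaw":0},{"jaw":0.04,"dx":-0.008,"dy":0.019,"dz":-0.01,"yaw":0},{"jaw":0.04,"dx":-0.016,"dy":0.036,"dz":0,"yaw":0},{"jaw":0.04,"dx":-0.018,"dy":0.041,"dz":0,"yaw":0},{"jaw":0.04,"dx":-0.018,"dy":0.041,"dz":0,"yaw":0}]'

```text
t: 20.65
tool_pos: [0.6077, -0.1542, 0.1743]
orientation: [0.625, -3.078, -0.002]
force: [0.3, -0.7, -0.8]
opening: 0.0485
gripper_force: 15.0
```

Call:
carry_out --moves '[{"jaw":0.04,"dx":-0.018,"dy":0.041,"dz":0,"yaw":0},{"jaw":0.04,"dx":-0.018,"dy":0.041,"dz":0,"yaw":0},{"jaw":0.04,"dx":-0.018,"dy":0.041,"dz":0,"yaw":0},{"jaw":0.04,"dx":-0.018,"dy":0.041,"dz":0,"yaw":0},{"jaw":0.04,"dx":-0.018,"dy":0.041,"dz":0,"yaw":0},{"jaw":0.04,"dx":-0.018,"dy":0.041,"dz":0,"yaw":0},{"jaw":0.04,"dx":-0.018,"dy":0.041,"dz":0,"yaw":0},{"jaw":0.04,"dx":-0.018,"dy":0.041,"dz":0,"yaw":0}]'

```text
t: 21.65
tool_pos: [0.6118, 0.2037, 0.1743]
orientation: [0.625, -3.077, -0.0]
force: [0.7, -0.5, -0.6]
opening: 0.0485
gripper_force: 15.0
```

Run:
```python
from h import *
go(.617,.303,.18)
```

```text
t 21.65 tcp [0.6118 0.2037 0.1743] yang 1.972 tilt [ 1.3e-03  6.0e-04 -1.0e+00] q1,q6 [ 0.24 -1.73] op 0.0485 F [ 0.7 -0.5 -0.6] | yaw 0.0 d [-0.0436  0.0894 -0.0057]
```

Call:
carry_out --moves '[{"jaw":0.04,"dx":-0.015,"dy":0.033,"dz":0,"yaw":0},{"jaw":0.04,"dx":-0.013,"dy":0.026,"dz":0,"yaw":0},{"jaw":0.04,"dx":-0.007,"dy":0.015,"dz":0,"yaw":0},{"jaw":0.04,"dx":0,"dy":0,"dz":0.01,"yaw":0},{"jaw":0.04,"dx":0,"dy":0,"dz":0.03,"yaw":0},{"jaw":0.04,"dx":0,"dy":0,"dz":0.02,"yaw":0},{"jaw":0.04,"dx":0,"dy":0,"dz":0,"yaw":0},{"jaw":0.04,"dx":0,"dy":0,"dz":0,"yaw":0}]'

```text
t: 22.65
tool_pos: [0.6173, 0.2825, 0.1159]
orientation: [-0.623, 3.078, 0.0]
force: [0.8, -0.1, -0.5]
opening: 0.048
gripper_force: 15.0
```

Run:
```python
from h import *
go(.617,.303,.0555)
```

```text
t 22.65 tcp [0.6173 0.2825 0.1159] yang 1.97 tilt [-8.e-04 -1.e-04 -1.e+00] q1,q6 [ 0.35 -1.62] op 0.048 F [ 0.8 -0.1 -0.5] | yaw 0.0 d [-0.0076  0.019   0.0604]
```

Call:
carry_out --moves '[{"jaw":0.04,"dx":-0.004,"dy":0.01,"dz":0.005,"yaw":0},{"jaw":0.04,"dx":-0.0035,"dy":0.009,"dz":0.02,"yaw":0},{"jaw":0.04,"dx":0,"dy":0,"dz":0.018,"yaw":0},{"jaw":0.04,"dx":0,"dy":0,"dz":0.008,"yaw":0},{"jaw":0.04,"dx":0,"dy":0,"dz":0,"yaw":0},{"jaw":0.04,"dx":0,"dy":0,"dz":0,"yaw":0},{"jaw":0.04,"dx":0,"dy":0,"dz":0,"yaw":0}]'

```text
t: 23.52
tool_pos: [0.617, 0.3034, 0.0652]
orientation: [-0.624, 3.077, 0.0]
force: [-0.2, 0.5, -0.7]
opening: 0.0482
gripper_force: 15.0
```

Run:
```python
from h import *
go(.617,.303,.0555)
```

```text
t 23.52 tcp [0.617  0.3034 0.0652] yang 1.971 tilt [-0.0016 -0.     -1.    ] q1,q6 [ 0.38 -1.59] op 0.0482 F [-0.2  0.5 -0.7] | yaw 0.0 d [ 0.0002 -0.0003  0.0097]
```

Call:
carry_out --moves '[{"jaw":0.04,"dx":0,"dy":0,"dz":0.005,"yaw":0},{"jaw":0.04,"dx":0,"dy":0,"dz":0.003,"yaw":0},{"jaw":0.04,"dx":0,"dy":0,"dz":0,"yaw":0},{"jaw":0.04,"dx":0,"dy":0,"dz":0,"yaw":0},{"jaw":0.04,"dx":0,"dy":0,"dz":0,"yaw":0}]'

```text
t: 24.15
tool_pos: [0.6164, 0.3034, 0.0563]
orientation: [-0.625, 3.079, 0.0]
force: [0.8, 0.7, -0.3]
opening: 0.0477
gripper_force: 15.0
```

Run:
```python
from h import *
go(.617,.303,.0555)
```

```text
t 24.15 tcp [0.6164 0.3034 0.0563] yang 1.971 tilt [-2.e-04 -0.e+00 -1.e+00] q1,q6 [ 0.38 -1.59] op 0.0477 F [ 0.8  0.7 -0.3] | yaw 0.0 d [-0.0004 -0.0006  0.0008]
```

Call:
carry_out --moves '[{"jaw":0.04,"dx":0,"dy":0,"dz":0.001,"yaw":0},{"jaw":0.04,"dx":0,"dy":0,"dz":0,"yaw":0},{"jaw":0.09,"dx":0,"dy":0,"dz":0,"yaw":0},{"jaw":0.09,"dx":0,"dy":0,"dz":0,"yaw":0},{"jaw":0.09,"dx":0,"dy":0,"dz":0,"yaw":0},{"jaw":0.09,"dx":0,"dy":0,"dz":-0.015,"yaw":0},{"jaw":0.09,"dx":0,"dy":0,"dz":-0.05,"yaw":0},{"jaw":0.09,"dx":0,"dy":0,"dz":-0.06,"yaw":0}]'

```text
t: 25.15
tool_pos: [0.6154, 0.3029, 0.1811]
orientation: [0.624, -3.077, 0.001]
force: [0.9, 0.7, 0.8]
opening: 0.0896
gripper_force: 0.0
```

Call:
carry_out --moves '[{"jaw":0.093,"dx":0,"dy":0,"dz":0,"yaw":0.15},{"jaw":0.093,"dx":0,"dy":0,"dz":0,"yaw":0.15},{"jaw":0.093,"dx":0,"dy":0,"dz":0,"yaw":0}]'

```text
t: 25.52
tool_pos: [0.6165, 0.3034, 0.1815]
orientation: [-0.159, 3.136, 0.001]
force: [0.4, 0.3, -0.2]
opening: 0.0928
gripper_force: 0.0
```

Run:
```python
from h import *
go(.669,-.0145,.16)
im=read_camera("scene")[...,::-1];w=read_camera("wrist")[...,::-1]
cv2.imwrite("pics/s10.png",np.hstack([cv2.resize(im,(400,300)),cv2.resize(w,(400,300))]))
```

```text
t 25.52 tcp [0.6165 0.3034 0.1815] yang 1.672 tilt [-1.3e-03  4.0e-04 -1.0e+00] q1,q6 [ 0.38 -1.29] op 0.0928 F [ 0.4  0.3 -0.2] | yaw 0.0 d [-0.0201 -0.3216  0.0214]
```

View pics/s10.png

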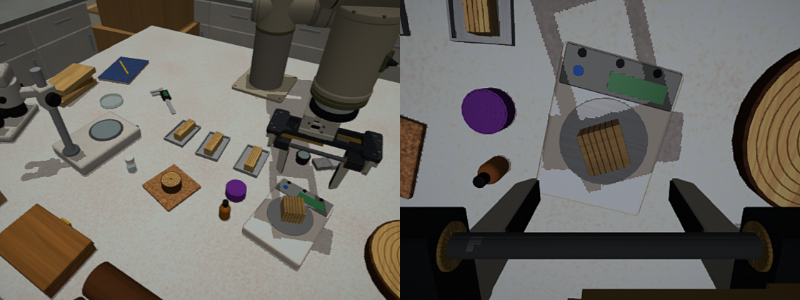

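The block stands in the middle of the pan (604,145 in the wrist half of the tile) and the disc lies in the middle of the cork (172,182). The stage is now empty, so I'll go for the disc.

Call:
carry_out --moves '[{"jaw":0.093,"dx":-0.002,"dy":-0.03,"dz":0,"yaw":0},{"jaw":0.093,"dx":-0.003,"dy":-0.05,"dz":0,"yaw":0},{"jaw":0.093,"dx":-0.003,"dy":-0.05,"dz":0,"yaw":0},{"jaw":0.093,"dx":-0.003,"dy":-0.05,"dz":0,"yaw":0},{"jaw":0.093,"dx":-0.003,"dy":-0.05,"dz":0,"yaw":0},{"jaw":0.093,"dx":-0.003,"dy":-0.05,"dz":0,"yaw":0},{"jaw":0.093,"dx":-0.002,"dy":-0.04,"dz":0,"yaw":0},{"jaw":0.093,"dx":0,"dy":0,"dz":0,"yaw":0}]'

```text
t: 26.62
tool_pos: [0.6673, -0.0164, 0.1801]
orientation: [0.155, -3.138, 0.001]
force: [0.1, 0.2, 0.1]
opening: 0.0924
gripper_force: 0.0
```

Run:
```python
from h import *
cm=camera_model("scene");im=cv2.imread("pics/scene0.png")
go(.669,-.0145,.0175)
# stage ring with the block gone, and pan
im=read_camera("scene")[...,::-1];cv2.imwrite("pics/st.png",cv2.resize(im[150:210,100:200],(800,480),interpolation=cv2.INTER_CUBIC))
```

```text
t 26.62 tcp [ 0.6673 -0.0164  0.1801] yang 1.67 tilt [ 3.e-04 -6.e-04 -1.e+00] q1,q6 [-0.1  -1.77] op 0.0924 F [0.1 0.2 0.1] | yaw 0.0 d [-0.0019  0.0019  0.1626]
```

View pics/st.png

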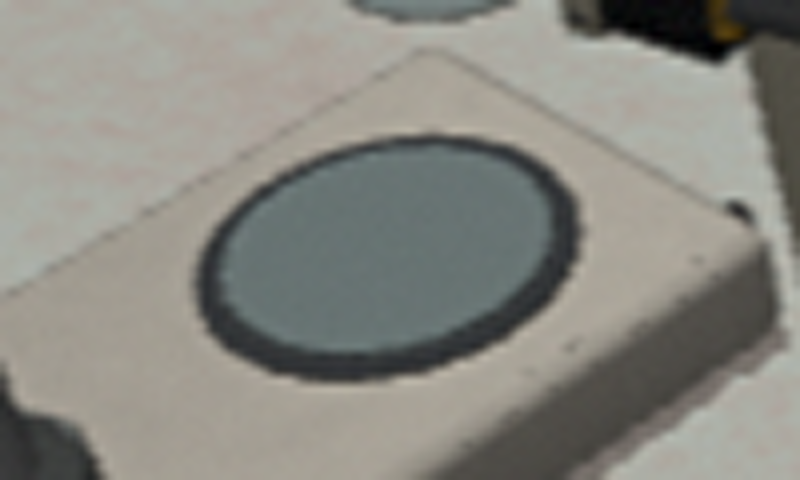

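The empty glass plate shows as an ellipse with columns 218–553 and rows 139–353 in the crop, centre about (385,246). I'll use it to check the target while going down on the disc.

Call:
carry_out --moves '[{"jaw":0.093,"dx":-0.001,"dy":0.002,"dz":0.03,"yaw":0},{"jaw":0.093,"dx":0,"dy":0,"dz":0.04,"yaw":0},{"jaw":0.093,"dx":0,"dy":0,"dz":0.04,"yaw":0},{"jaw":0.093,"dx":0,"dy":0,"dz":0.03,"yaw":0},{"jaw":0.093,"dx":0,"dy":0,"dz":0.01,"yaw":0},{"jaw":0.093,"dx":0,"dy":0,"dz":0,"yaw":0},{"jaw":0.093,"dx":0,"dy":0,"dz":0,"yaw":0},{"jaw":0.093,"dx":0,"dy":0,"dz":0,"yaw":0}]'

```text
t: 27.68
tool_pos: [0.6693, -0.0111, 0.0321]
orientation: [-0.157, 3.135, -0.001]
force: [0.5, -0.4, -0.7]
opening: 0.0929
gripper_force: 0.0
```

Run:
```python
from h import *
cm=camera_model("scene");im=cv2.imread("pics/st.png")
go(.669,-.0145,.0175)
h=cv2.cvtColor(im,cv2.COLOR_BGR2HSV);print(h[246,385],h[246,100])
m=((h[...,0]>75)&(h[...,0]<110)&(h[...,1]>15)&(h[...,2]>75)).astype(np.uint8)
n,l,st,_=cv2.connectedComponentsWithStats(m);k=l[246,385];print(st[k])
c=max(cv2.findContours((l==k).astype(np.uint8),0,1)[0],key=len)[:,0]
p=np.array([cast(cm,(x/8-.44+100,y/8-.44+150),.046)[:2] for x,y in c])
print(cv2.minEnclosingCircle(p.astype(np.float32)))
(e,ax,a)=cv2.fitEllipse(p.astype(np.float32));print(e,ax)
```

```text
t 27.68 tcp [ 0.6693 -0.0111  0.0321] yang 1.671 tilt [-2.8e-03 -5.0e-04 -1.0e+00] q1,q6 [-0.09 -1.76] op 0.0929 F [ 0.5 -0.4 -0.7] | yaw 0.0 d [ 0.0007 -0.0033  0.0146]
[ 85  29 116] [ 24  23 156]
[  217   144   338   211 53786]
((0.6073245406150818, -0.3199016749858856), 0.04954974353313446)
(0.6077486276626587, -0.31996679306030273) (0.09612160921096802, 0.09670314192771912)
```

The plate fits a diameter of 96 mm (95 expected), with its centre at (0.608, -0.320). Now I'll grip the disc.

Call:
carry_out --moves '[{"jaw":0.093,"dx":0,"dy":-0.003,"dz":0.008,"yaw":0},{"jaw":0.093,"dx":0,"dy":0,"dz":0.005,"yaw":0},{"jaw":0.093,"dx":0,"dy":0,"dz":0,"yaw":0},{"jaw":0.05,"dx":0,"dy":0,"dz":0,"yaw":0},{"jaw":0.05,"dx":0,"dy":0,"dz":0,"yaw":0},{"jaw":0.05,"dx":0,"dy":0,"dz":0,"yaw":0},{"jaw":0.05,"dx":0,"dy":0,"dz":0,"yaw":0},{"jaw":0.05,"dx":0,"dy":0,"dz":0,"yaw":0}]'

```text
t: 28.68
tool_pos: [0.6684, -0.014, 0.0173]
orientation: [-0.157, 3.137, -0.0]
force: [-0.3, 0.6, -0.1]
opening: 0.0575
gripper_force: 15.0
```

Run:
```python
from h import *
go(.608,-.32,.17)
```

```text
t 28.68 tcp [ 0.6684 -0.014   0.0173] yang 1.671 tilt [-2.e-04 -0.e+00 -1.e+00] q1,q6 [-0.1  -1.77] op 0.0575 F [-0.3  0.6 -0.1] | yaw 0.0 d [ 0.0907 -0.2984 -0.1527]
```

Call:
carry_out --moves '[{"jaw":0.05,"dx":0,"dy":0,"dz":-0.015,"yaw":0},{"jaw":0.05,"dx":0,"dy":0,"dz":-0.035,"yaw":0},{"jaw":0.05,"dx":0,"dy":0,"dz":-0.04,"yaw":0},{"jaw":0.05,"dx":0,"dy":0,"dz":-0.035,"yaw":0},{"jaw":0.05,"dx":0.006,"dy":-0.018,"dz":-0.01,"yaw":0},{"jaw":0.05,"dx":0.01,"dy":-0.033,"dz":0,"yaw":0},{"jaw":0.05,"dx":0.012,"dy":-0.04,"dz":0,"yaw":0},{"jaw":0.05,"dx":0.012,"dy":-0.04,"dz":0,"yaw":0}]'

```text
t: 29.68
tool_pos: [0.6401, -0.1505, 0.1509]
orientation: [0.157, -3.136, -0.0]
force: [0.5, 0.0, -0.7]
opening: 0.0579
gripper_force: 15.0
```

Call:
carry_out --moves '[{"jaw":0.05,"dx":0.012,"dy":-0.04,"dz":0,"yaw":0},{"jaw":0.05,"dx":0.012,"dy":-0.04,"dz":0,"yaw":0},{"jaw":0.05,"dx":0.012,"dy":-0.04,"dz":0,"yaw":0},{"jaw":0.05,"dx":0.01,"dy":-0.03,"dz":0,"yaw":0},{"jaw":0.05,"dx":0.005,"dy":-0.015,"dz":0,"yaw":0},{"jaw":0.05,"dx":0,"dy":0,"dz":0,"yaw":0},{"jaw":0.05,"dx":0,"dy":0,"dz":0,"yaw":0},{"jaw":0.05,"dx":0,"dy":0,"dz":0,"yaw":0}]'

```text
t: 30.68
tool_pos: [0.6078, -0.3164, 0.1521]
orientation: [0.16, -3.138, -0.0]
force: [0.1, 0.8, -0.8]
opening: 0.0575
gripper_force: 15.0
```

Run:
```python
from h import *
go(.608,-.32,.0538)
```

```text
t 30.68 tcp [ 0.6078 -0.3164  0.1521] yang 1.673 tilt [ 0.e+00  3.e-04 -1.e+00] q1,q6 [-0.55 -2.23] op 0.0575 F [ 0.1  0.8 -0.8] | yaw 0.0 d [ 0.0002 -0.0037  0.0983]
```

Call:
carry_out --moves '[{"jaw":0.05,"dx":0,"dy":-0.003,"dz":0.015,"yaw":0},{"jaw":0.05,"dx":0,"dy":0,"dz":0.03,"yaw":0},{"jaw":0.05,"dx":0,"dy":0,"dz":0.025,"yaw":0},{"jaw":0.05,"dx":0,"dy":0,"dz":0.012,"yaw":0},{"jaw":0.05,"dx":0,"dy":0,"dz":0,"yaw":0},{"jaw":0.05,"dx":0,"dy":0,"dz":0,"yaw":0},{"jaw":0.05,"dx":0,"dy":0,"dz":0,"yaw":0}]'

```text
t: 31.55
tool_pos: [0.6086, -0.3212, 0.0717]
orientation: [-0.157, 3.136, -0.002]
force: [-0.3, 0.0, -0.6]
opening: 0.0582
gripper_force: 15.0
```

Run:
```python
from h import *
go(.608,-.32,.0535)
```

```text
t 31.55 tcp [ 0.6086 -0.3212  0.0717] yang 1.671 tilt [-0.0019 -0.0015 -1.    ] q1,q6 [-0.56 -2.23] op 0.0582 F [-0.3  0.  -0.6] | yaw 0.0 d [0.0005 0.0013 0.0182]
```

Call:
carry_out --moves '[{"jaw":0.05,"dx":0,"dy":0.001,"dz":0.008,"yaw":0},{"jaw":0.05,"dx":0,"dy":0,"dz":0.006,"yaw":0},{"jaw":0.05,"dx":0,"dy":0,"dz":0.002,"yaw":0},{"jaw":0.05,"dx":0,"dy":0,"dz":0,"yaw":0},{"jaw":0.05,"dx":0,"dy":0,"dz":0,"yaw":0},{"jaw":0.05,"dx":0,"dy":0,"dz":0,"yaw":0}]'

```text
t: 32.3
tool_pos: [0.6077, -0.3197, 0.0542]
orientation: [-0.157, 3.137, -0.0]
force: [-0.5, -0.1, -1.1]
opening: 0.0576
gripper_force: 15.0
```

Run:
```python
from h import *
go(.608,-.32,.0535)
```

```text
t 32.3 tcp [ 0.6077 -0.3197  0.0542] yang 1.671 tilt [-2.e-04 -2.e-04 -1.e+00] q1,q6 [-0.56 -2.23] op 0.0576 F [-0.5 -0.1 -1.1] | yaw 0.0 d [-0.0003 -0.0003  0.0007]
```

Call:
carry_out --moves '[{"jaw":0.05,"dx":0,"dy":0,"dz":0.001,"yaw":0},{"jaw":0.05,"dx":0,"dy":0,"dz":0,"yaw":0},{"jaw":0.09,"dx":0,"dy":0,"dz":0,"yaw":0},{"jaw":0.09,"dx":0,"dy":0,"dz":0,"yaw":0},{"jaw":0.09,"dx":0,"dy":0,"dz":0,"yaw":0},{"jaw":0.09,"dx":0,"dy":0,"dz":-0.015,"yaw":0},{"jaw":0.09,"dx":0,"dy":0,"dz":-0.05,"yaw":0},{"jaw":0.09,"dx":0,"dy":0,"dz":-0.06,"yaw":0}]'

```text
t: 33.3
tool_pos: [0.6068, -0.3192, 0.1791]
orientation: [0.157, -3.136, -0.002]
force: [0.7, -1.2, 0.9]
opening: 0.0901
gripper_force: 0.0
```

Call:
carry_out --moves '[{"jaw":0.09,"dx":0.03,"dy":0.03,"dz":-0.02,"yaw":0},{"jaw":0.09,"dx":0.03,"dy":0.04,"dz":0,"yaw":0},{"jaw":0.09,"dx":0.03,"dy":0.04,"dz":0,"yaw":0},{"jaw":0.09,"dx":0.02,"dy":0.03,"dz":0,"yaw":0},{"jaw":0.09,"dx":0,"dy":0,"dz":0,"yaw":0},{"jaw":0.09,"dx":0,"dy":0,"dz":0,"yaw":0},{"jaw":0.09,"dx":0,"dy":0,"dz":0,"yaw":0}]'

```text
t: 34.17
tool_pos: [0.4848, -0.1923, 0.1986]
orientation: [-0.156, 3.137, -0.001]
force: [-0.1, 0.2, 0.1]
opening: 0.0901
gripper_force: 0.0
```

Run:
```python
from h import *
go(.608,-.32,.0535)
im=read_camera("scene")[...,::-1]
t=[cv2.resize(im[y:y+75,x:x+100],(400,300),interpolation=cv2.INTER_CUBIC) for x,y in((190,220),(250,170),(100,145),(357,255))]
cv2.imwrite("pics/c1.png",np.vstack([np.hstack(t[:2]),np.hstack(t[2:])]))
```

```text
t 34.17 tcp [ 0.4848 -0.1923  0.1986] yang 1.67 tilt [-6.e-04 -6.e-04 -1.e+00] q1,q6 [-0.48 -2.15] op 0.0901 F [-0.1  0.2  0.1] | yaw 0.0 d [-0.1098 -0.1393  0.1452]
```

View pics/c1.png

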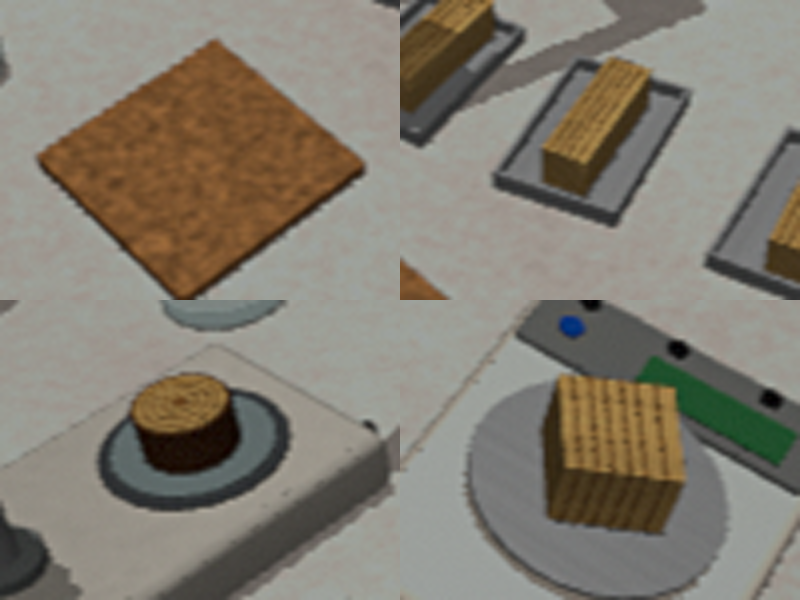

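The mat is empty at (200,165) and the bar lies in the middle of its tray at (597,125). The disc is centred on the stage at (188,445) and the block on the pan at (607,490), each within a few mm. I'll hand in.

```bash
python3 -c "
from h import *
print(close_job())"
```

```text
the job is handed in; nothing more can be done
None
```

The job is handed in at about 34 s of the 112 s allowed (no verdict was returned): the bar is in the empty tray, the disc on the microscope stage and the block on the balance pan, each looking within a few mm of the middle in the last picture, with the mat left empty and the other two bars not touched.

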